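Line up the grinding stones by size

ROBOT

A 7-joint arm with a two-finger parallel gripper is mounted at the origin on the work surface. World frame = base frame: x ahead of the robot, y to its left, z up, the work surface at z = 0. Lengths are in m, angles in degrees, forces in N, time in s.
With the tool pointing down it reaches from about 0.4 to 0.925 m from the base axis. Payload 5.6 kg.
Tool frame: the origin (TCP) lies midway between the tips of the shut fingers; the grasp point (between the pads) lies 19 mm behind it; z points along the fingers, x is the direction in which the jaws open and shut, and the axes are right-handed (so a half turn about z gives the same grasp; the last joint's range is limited). The gripper opens to 85 mm and grips with 20 to 120 N. Pads are 22 mm wide; open, the fingers measure 114 mm over their backs; the gripper's body (76 mm by 85 mm) begins 54 mm behind the grasp point. The pads swing forward as they close: fully open they stand 13 mm farther back than shut.
Start: joints at [-68.64, 26.786, -0.665, 91.828, 0.344, 61.387, -3.226], TCP at [0.263, 0.595, 0.231] pointing down, gripper open.
Joint ranges: [-144.91, 144.91], [-17.63, 115.5], [-89.93, 88.59], [15.96, 139.68], [-74.01, 254.01], [8.47, 105.57], [-167.45, 167.45]. Speed limits (degrees/s): [147.25, 147.25, 180, 180, 180, 180, 180].

INTERFACE

Orientations are given as [roll, pitch, yaw] about the fixed x, y, z axes, in that order (R = Rz(yaw) Ry(pitch) Rx(roll)).
In Python, from cell import * gives the robot as it stands.
- The arm moves only by the tool send_rows, never from a script. Its argument "targets" is text: rows parted by semicolons, each of 5 numbers parted by spaces: the shift along the tool's x, y, z in cm, then the turn about the tool's z in degrees, then the opening, from -1 (shut) to 1 (fully open), so that 0 is half open. In form: tx ty tz roll claw; .... A call has 1 to 12 rows; each row is the pose to reach, as a shift and turn from the pose measured when the call began, along the tool's axes at that moment; what a row does not reach only later rows make up. A row lasts 1/10 s, in which the tool goes at most 50 mm and 8.59 degrees, less where a joint would pass 70% of its speed; a pose out of reach is approached as far as the arm can. A call with a gripper value outside its range is refused whole. The fingers move at their own pace and stop on an object; "newtons" is the grip in N (left out, the last holds). Time passes only in rows, so rows that repeat a pose let the fingers close. It gives the time, the measured TCP pose, the force and the opening at its end, in the units of the state.
- observe(): the state, without advancing time (a new reading comes with each control period).
- capture(name): name is "scene" or "top"; returns a dict with "frame" (384x512x3 uint8, red, green, blue), "range_z" (384x512 float32, m along the optical axis (not along the pixel's ray), 0 where there is no reading), "mtx" (3x3 intrinsics, pixels), "extrinsics" (4x4, takes a point from camera to world coordinates). Camera axes: x right, y down, z forward; pixel columns grow to the right and rows downward; lengths in m; the calibration is good to about 2 mm. A picture is of the moment at which its call begins.
- close_job(): hands the job in, once; it reports no verdict.
The state is a dict: "t": time; "joint_positions": joint angles; "qvel": joint speeds; "joint_efforts": joint torques, N m; "tcp_pos": TCP position; "tool_rot": TCP orientation; "contact_force": force on the tool from outside, world axes, zero at the start; "moment": the same for the moment, N m; "width": finger opening in m.
Only numpy, scipy, OpenCV 4.12 (cv2) and the standard library are available. Lean on these libraries where they do the work, as an engineer would, in place of code of your own. Each camera call takes 0.05 s, during which the arm holds its last target.

TASK

Line up the four grinding stones on the board in order of diameter, one standing upright in the middle of each black pad: the smallest on the pad next to the red block, then each next larger one, with the largest at the far end.

Things in the scene. Friction and masses are not known exactly. Their poses are not given: they have to be found in the camera images.
- stone_white: off-white grinding stone, an upright solid cylinder 26 mm in diameter and 36 mm high (smallest of the four), with a small edge bevel on top and a 12 mm wide steel sleeve standing 4 mm above it. It starts standing on the bench. Origin: centre of its underside; z up along its axis
- stone_pink: pink grinding stone, an upright solid cylinder 35 mm in diameter and 36 mm high (second smallest of the four), with a small edge bevel on top and a 12 mm wide steel sleeve standing 4 mm above it. It starts standing on the bench. Origin: centre of its underside; z up along its axis
- stone_blue: slate-blue grinding stone, an upright solid cylinder 44 mm in diameter and 36 mm high (second largest of the four), with a small edge bevel on top and a 12 mm wide steel sleeve standing 4 mm above it. It starts standing on the bench. Origin: centre of its underside; z up along its axis
- stone_green: dark green grinding stone, an upright solid cylinder 53 mm in diameter and 36 mm high (largest of the four), with a small edge bevel on top and a 12 mm wide steel sleeve standing 4 mm above it. It starts standing on the bench. Origin: centre of its underside; z up along its axis
- pad_a: flat black round pad, 60 mm in diameter, 4 mm thick, yellow dot in the middle, at one end of the row, next to an end block. Fixed on an aluminium board (75 x 440 mm, 8 mm thick); the four pads stand 85 mm apart in a straight line a, b, c, d. Origin: centre of its underside, so its top is 4 mm above the origin and 12 mm above the bench; y points along the row from pad d towards pad a
- pad_b: flat black round pad, 60 mm in diameter, 4 mm thick, yellow dot in the middle, second in the row, beside pad a. Fixed on an aluminium board (75 x 440 mm, 8 mm thick); the four pads stand 85 mm apart in a straight line a, b, c, d. Origin: centre of its underside, so its top is 4 mm above the origin and 12 mm above the bench; y points along the row from pad d towards pad a
- pad_c: flat black round pad, 60 mm in diameter, 4 mm thick, yellow dot in the middle, third in the row, between pads b and d. Fixed on an aluminium board (75 x 440 mm, 8 mm thick); the four pads stand 85 mm apart in a straight line a, b, c, d. Origin: centre of its underside, so its top is 4 mm above the origin and 12 mm above the bench; y points along the row from pad d towards pad a
- pad_d: flat black round pad, 60 mm in diameter, 4 mm thick, yellow dot in the middle, at the other end of the row, next to the other end block. Fixed on an aluminium board (75 x 440 mm, 8 mm thick); the four pads stand 85 mm apart in a straight line a, b, c, d. Origin: centre of its underside, so its top is 4 mm above the origin and 12 mm above the bench; y points along the row from pad d towards pad a
- red_block: red block (45 x 25 x 16 mm high) fixed on the board at one end of the row, 69.5 mm from the middle of the nearest pad; it may be beside pad a or beside pad d (a bare metal block of the same size is at the other end). Origin: centre of its underside
There are look-alikes about, which are no part of the job. What is shaped like the stone_white but blue is not meant. Leave any white look-alike of the stone_green alone.

How it is judged (in metres and radians):
At the end, for the whole second after the job is handed in: Counting from the pad beside the red block, the stones stand in order 26, 35, 44, 53 mm, each with its centre within 12 mm of its pad's centre, upright within 0.1 rad, resting on the pad (underside 9 to 16 mm above the bench), released and at rest (((horizontal distance between red_block and pad_a below 0.15 m and horizontal distance between stone_white and pad_a below 0.012 m and horizontal distance between stone_pink and pad_b below 0.012 m and horizontal distance between stone_blue and pad_c below 0.012 m and horizontal distance between stone_green and pad_d below 0.012 m) or (horizontal distance between red_block and pad_d below 0.15 m and horizontal distance between stone_white and pad_d below 0.012 m and horizontal distance between stone_pink and pad_c below 0.012 m and horizontal distance between stone_blue and pad_b below 0.012 m and horizontal distance between stone_green and pad_a below 0.012 m)) and height (world z) of stone_white between 0.009 and 0.016 m and angle between each of stone_white, stone_pink, stone_blue, stone_green's own z axis and vertical below 0.1 rad and linear speed of each of stone_white, stone_pink, stone_blue, stone_green below 0.01 m/s and angular speed of each of stone_white, stone_pink, stone_blue, stone_green below 0.1 rad/s and height (world z) of stone_pink between 0.009 and 0.016 m and height (world z) of stone_blue between 0.009 and 0.016 m and height (world z) of stone_green between 0.009 and 0.016 m); the robot touches nothing.
It also fails if it takes over 90 s, if anything falls off the work surface, if the arm or the gripper's body presses on something with over 40 N, if the wrist force passes 120 N, or if a joint passes its speed limit or range.

## Working session

There is one attempt and no reset: what is moved stays moved. The work goes in short steps, Python scripts to look and compute and a tool call to move; the robot and the scene stay as the last step left them, time stands still between calls to the robot, and variables do not carry over. Pictures are saved under pics/ and viewed, and the job is handed in when it is done.

Besides the shell and the picture viewer there is one more tool, called after "Call:" as name(argument=value, ...) on one line, values as JSON. send_rows: Moves the arm, as the interface text tells. Its arguments: {"type":"object","properties":{"targets":{"type":"string"},"newtons":{"type":"number"}},"required":["targets"]}

```bash
ls; mkdir -p pics; python3 - <<'E'
from cell import *
import cv2,numpy as np
s=observe();print(s)
for n in("scene","top"):
    c=capture(n);cv2.imwrite(f"pics/{n}0.png",cv2.cvtColor(c["frame"],cv2.COLOR_RGB2BGR))
    np.savez(f"pics/{n}0.npz",**c)
    print(n,c["mtx"],c["extrinsics"])
E
```

```text
pics
{'t': 0.0, 'joint_positions': array([-68.63983016,  26.83813066,  -0.66409515,  91.88159386,
         0.34388096,  61.38740546,  -3.22583803]), 'qvel': array([-0.00639359,  0.0933836 , -0.07126776,  0.05623943, -0.05844676,
        0.05130169, -0.04793835]), 'joint_efforts': array([ 3.89219813e-04, -5.32382262e+01,  2.11738539e-02, -2.51295465e+01,
        1.14243018e-02,  7.70395913e-03, -1.18777922e-05]), 'tcp_pos': array([0.26239252, 0.59406116, 0.23030934]), 'tool_rot': array([1.79992318e+02, 1.04883739e-01, 6.61717860e+01]), 'contact_force': array([ 0.35790914,  0.2405482 , -0.19039844]), 'moment': array([-0.01557742, -0.02145349,  0.03085135]), 'width': 0.0854136420440494}
scene [[412.86699548   0.         251.43298196]
 [  0.         412.86699548 197.50318233]
 [  0.           0.           1.        ]] [[-0.50054566  0.46776125 -0.72845964  1.23246458]
 [ 0.86561292  0.25781463 -0.42923873  0.3698925 ]
 [-0.0129737  -0.84541766 -0.53394818  0.53431372]
 [ 0.          0.          0.          1.        ]]
top [[426.64277626   0.         261.29156592]
 [  0.         426.64277626 186.78938323]
 [  0.           0.           1.        ]] [[-6.18995489e-04 -9.97919287e-01  6.44725789e-02  4.77584113e-01]
 [-9.99765750e-01  2.01241041e-03  2.15498232e-02 -3.28553264e-02]
 [-2.16347295e-02 -6.44441370e-02 -9.97686770e-01  1.13513252e+00]
 [ 0.00000000e+00  0.00000000e+00  0.00000000e+00  1.00000000e+00]]
```

View pics/scene0.png

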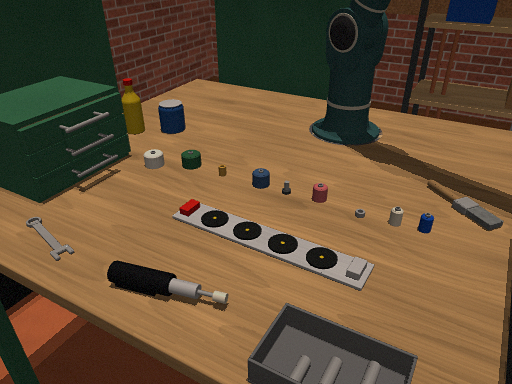

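View pics/top0.png

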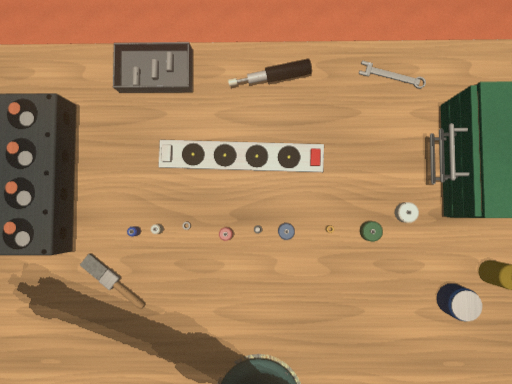

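The top view shows the row of stones near image row 230. The white look-alike is at (408,212), the blue small one at (134,231), and the small nuts at (187,225), (258,229) and (329,229). The pads are at columns 193 to 289 and the red block is at (316,157). Next I'll measure.

```bash
cat > h.py <<'E'
import numpy as np,cv2
def P(c,u,v,z):  # ray onto plane z
    K=c["mtx"];E=c["extrinsics"]
    d=E[:3,:3]@np.array([(u-K[0,2])/K[0,0],(v-K[1,2])/K[1,1],1.]);o=E[:3,3]
    return o+d*(z-o[2])/d[2]
def ray(c,u,v):
    K=c["mtx"];E=c["extrinsics"]
    d=E[:3,:3]@np.array([(u-K[0,2])/K[0,0],(v-K[1,2])/K[1,1],1.]);return E[:3,3],d/np.linalg.norm(d)
def tri(r1,r2):
    (a,p),(b,q)=r1,r2
    s=np.linalg.lstsq(np.c_[p,-q],b-a,rcond=None)[0]
    A=a+s[0]*p;B=b+s[1]*q
    return (A+B)/2,np.linalg.norm(A-B)
def cloud(c):
    Z=c["range_z"];K=c["mtx"];E=c["extrinsics"]
    v,u=np.mgrid[:Z.shape[0],:Z.shape[1]]
    p=np.stack([(u-K[0,2])/K[0,0]*Z,(v-K[1,2])/K[1,1]*Z,Z],-1)
    return p@E[:3,:3].T+E[:3,3]
def proj(c,X):
    E=c["extrinsics"];p=E[:3,:3].T@(np.asarray(X)-E[:3,3]);q=c["mtx"]@p;return q[:2]/q[2]
E
python3 - <<'E'
from h import *
T=dict(np.load("pics/top0.npz"));S=dict(np.load("pics/scene0.npz"))
def crop(c,x0,x1,y0,y1,k,n):
    cv2.imwrite(n,cv2.cvtColor(cv2.resize(c["frame"][y0:y1,x0:x1],None,fx=k,fy=k,interpolation=cv2.INTER_CUBIC),cv2.COLOR_RGB2BGR))
crop(T,120,320,130,250,4,"pics/ct.png");crop(T,310,430,130,250,4,"pics/ct2.png")
crop(S,140,440,140,285,2.6,"pics/cs.png")
C=cloud(T)
for n,(u,v) in dict(white=(156,229),pink=(226,233),blue=(287,231),green=(372,231),lw=(408,212),lb=(134,231)).items():
    w=np.zeros(C.shape[:2],bool);w[v-20:v+21,u-18:u+19]=1
    m=w&(C[...,2]>.022)
    p=C[m];zt=np.percentile(p[:,2],[50,95,100])
    m2=(w&(C[...,2]>.03)).astype(np.uint8)
    vv,uu=np.nonzero(m2);(cx,cy),r=cv2.minEnclosingCircle(np.c_[uu,vv].astype(np.float32))
    X=P(T,cx,cy,.036);print(n,m2.sum(),zt.round(4),X.round(4),"d mm",(2000*r*.99/426.6*1.1).__round__(1),"range",np.hypot(*X[:2]).round(3))
# pads: yellow dots
for n,c in(("top",T),("scene",S)):
    h=cv2.cvtColor(c["frame"],cv2.COLOR_RGB2HSV)
    blk=(h[...,2]<60).astype(np.uint8)
    N,L,st,ce=cv2.connectedComponentsWithStats(blk)
    for i in range(1,N):
        if 150<st[i,4]<900: print(n,"dark",ce[i].round(1),st[i])
    red=((h[...,1]>180)&((h[...,0]<6)|(h[...,0]>174))&(h[...,2]>120)).astype(np.uint8)
    N,L,st,ce=cv2.connectedComponentsWithStats(red)
    for i in range(1,N):
        if 40<st[i,4]<400: print(n,"red",ce[i].round(1),st[i])
for u,v in((193,154),(225,155),(257,156),(289,157)):
    print(C[v-5:v+6,u-5:u+6,2].mean().round(4),P(T,u,v,.012).round(4))
print("noise bench",np.std(C[190:210,150:300,2]),np.mean(C[190:210,150:300,2]))
E
```

```text
white 85 [0.0359 1.1351 1.1351] [0.4336 0.2625 0.036 ] d mm 91.2 range 0.507
pink 144 [0.0368 0.0417 1.1351] [0.435  0.0727 0.036 ] d mm 92.5 range 0.441
blue 231 [0.0362 0.0413 1.1351] [ 0.4267 -0.0878  0.036 ] d mm 87.8 range 0.436
green 344 [0.0362 0.0406 1.1351] [ 0.4332 -0.2892  0.036 ] d mm 101.8 range 0.521
lw 341 [0.0362 0.0404 0.0443] [ 0.4844 -0.3841  0.036 ] d mm 53.4 range 0.618
lb 99 [0.0357 0.0436 1.1351] [0.4381 0.318  0.036 ] d mm 91.8 range 0.541
top dark [ 22.1 113.3] [  7  99  31  30 388]
top dark [446.6 155.7] [444 136   6  39 198]
top dark [ 20.9 152.4] [  5 138  31  31 425]
top dark [ 19.5 192.1] [  4 177  31  32 436]
top dark [ 18.3 232.3] [  2 218  32  31 438]
top dark [446.  295.9] [437 284  27  33 361]
top dark [249.2 375.4] [221 360  67  24 851]
scene dark [375.8   3.8] [358   0  33  11 242]
scene dark [414.4  55.2] [398   0  31 113 849]
scene dark [426.3  53.4] [418  27  17  56 346]
scene dark [171.9 121.3] [159 108  26  26 541]
scene dark [191.2 162.4] [182 155  19  14 205]
scene dark [260.3 181.6] [252 174  18  15 184]
scene dark [467.8 212.5] [427 184  76  47 381]
scene dark [214.3 218.5] [201 210  28  17 351]
scene dark [246.7 230.5] [233 222  28  18 398]
scene dark [282.4 243.5] [268 234  30  20 461]
scene dark [321.2 257.8] [306 247  31  22 528]
scene dark [509.1 348.7] [505 287   7  97 364]
scene dark [263.6 375.4] [248 360  47  24 570]
scene red [189.2 204.6] [180 199  19  12 115]
0.0122 [0.638  0.1731 0.012 ]
0.0125 [0.635  0.0878 0.012 ]
0.0217 [0.632  0.0027 0.012 ]
0.0125 [ 0.629 -0.082  0.012]
noise bench 0.07166241332296933 0.004830086866992667
```

View pics/ct.png

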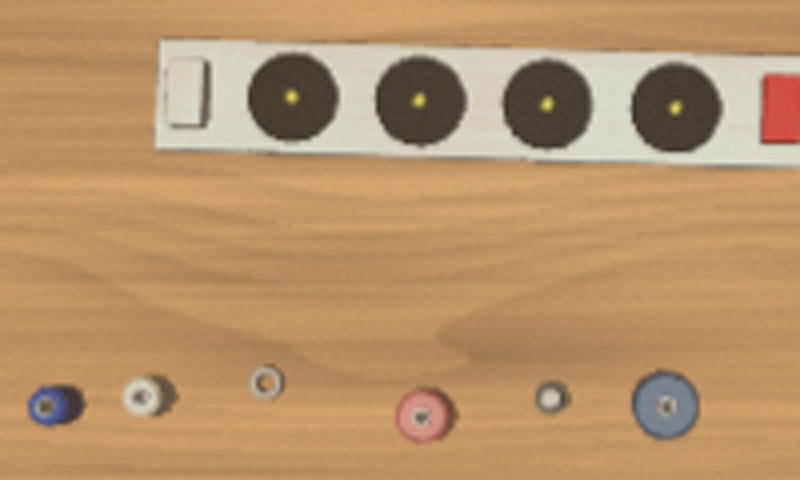

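View pics/cs.png

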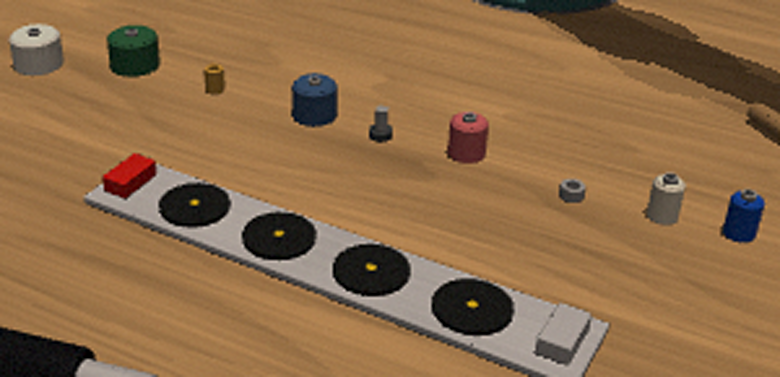

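Candidates (top view pixels):
- **White:** upright white at (155,229) is chosen. The small blue at (132,231) and the large white at (408,212) are rejected.
- **Pink:** (226,233).
- **Blue:** (287,231), the wide slate one. The small bright blue is rejected.
- **Green:** (372,231).

The nuts and bolt at (187,225), (258,229) and (329,229) are only obstacles. Next I'll refine these positions.

```bash
python3 - <<'E'
from h import *
T=dict(np.load("pics/top0.npz"));S=dict(np.load("pics/scene0.npz"))
C=cloud(T);D=cloud(S)
def circ(c,C,uv,r=18,lo=.03,hi=.05):
    u,v=uv;w=np.zeros(C.shape[:2],bool);w[v-r:v+r+1,u-r:u+r+1]=1
    m=(w&(C[...,2]>lo)&(C[...,2]<hi)&(c["range_z"]>0)).astype(np.uint8)
    N,L,st,ce=cv2.connectedComponentsWithStats(m);i=1+np.argmax(st[1:,4])
    p=C[L==i];cc=cv2.findContours((L==i).astype(np.uint8),0,1)[0][0]
    return p,ce[i],cv2.minEnclosingCircle(cc)
for n,uv,uvs in(("white",(156,229),(396,216)),("pink",(226,233),(320,193)),("blue",(287,231),(261,178)),("green",(372,231),(191,159))):
    p,ce,mc=circ(T,C,uv);X=P(T,*ce,.036)
    p2,ce2,_=circ(S,D,uvs,18,.033,.039)
    print(n,X.round(4),"cloud mean",p.mean(0).round(4),"diam",(np.sqrt(4/np.pi*len(p))*1.1/426.6*1000).round(1),"scene top-face mean",p2.mean(0).round(4),np.median(p2[:,2]).round(4),"tri",[np.round(q,4) for q in tri(ray(T,*ce),ray(S,*ce2))])
h=cv2.cvtColor(T["frame"],cv2.COLOR_RGB2HSV)
print(T["frame"][150,187],T["frame"][154,193])
m=(T["frame"].max(-1)<95).astype(np.uint8)
N,L,st,ce=cv2.connectedComponentsWithStats(m[130:180,160:330])
pt=[ce[i]+[160,130] for i in np.argsort(-ce[:,0]) if 250<st[i,4]<900 and i]
print([st[i] for i in range(1,N) if st[i,4]>100])
ps=[(214.3,218.5),(246.7,230.5),(282.4,243.5),(321.2,257.8)]
for a,b in zip(pt,ps):
    print(a.round(1),P(T,*a,.012).round(4),P(S,*b,.012).round(4),[np.round(q,4) for q in tri(ray(T,*a),ray(S,*b))],C[int(a[1])-4:int(a[1])+5,int(a[0])-4:int(a[0])+5,2].flat[::9].round(4))
E
```

```text
white [0.4417 0.2646 0.036 ] cloud mean [0.4417 0.2646 0.0361] diam 25.4 scene top-face mean [0.446  0.2673 0.0353] 0.0352 tri [array([0.4414, 0.2662, 0.0321]), np.float64(0.001)]
pink [0.4288 0.0837 0.036 ] cloud mean [0.4289 0.0837 0.0366] diam 34.4 scene top-face mean [0.4332 0.0867 0.0357] 0.0358 tri [array([0.4285, 0.0845, 0.0326]), np.float64(0.0009)]
blue [ 0.4356 -0.0726  0.036 ] cloud mean [ 0.4356 -0.0726  0.0361] diam 43.9 scene top-face mean [ 0.4387 -0.0699  0.0355] 0.0357 tri [array([ 0.4352, -0.0723,  0.0332]), np.float64(0.001)]
green [ 0.4359 -0.2917  0.036 ] cloud mean [ 0.4359 -0.2916  0.0363] diam 53.5 scene top-face mean [ 0.4394 -0.2879  0.0358] 0.0359 tri [array([ 0.4355, -0.2919,  0.0332]), np.float64(0.001)]
[73 61 47] [200 183  83]
[array([ 22,  14,  22,  21, 349], dtype=int32), array([ 54,  15,  22,  21, 353], dtype=int32), array([ 86,  16,  21,  21, 349], dtype=int32), array([118,  16,  22,  22, 358], dtype=int32)]
[288.3 156.7] [ 0.6297 -0.0801  0.012 ] [ 0.6341 -0.0782  0.012 ] [array([ 0.6303, -0.0806,  0.0089]), np.float64(0.0007)] [0.0135 0.0138 0.0121 0.0087 0.0109 0.0115 0.0141 0.0156 0.0107]
[256.2 155.9] [0.6323 0.005  0.012 ] [0.6372 0.0064 0.012 ] [array([0.6331, 0.0046, 0.0086]), np.float64(0.0012)] [0.0095 0.0135 0.012  0.0085 0.0083 0.0113 0.0134 0.0112 0.0129]
[224.4 155. ] [0.635  0.0894 0.012 ] [0.6398 0.0913 0.012 ] [array([0.6356, 0.0896, 0.0084]), np.float64(0.0004)] [0.0139 0.0111 0.0133 0.0135 0.0123 0.015  0.0109 0.0114 0.0111]
[192.5 154. ] [0.6379 0.1744 0.012 ] [0.6427 0.1756 0.012 ] [array([0.6386, 0.1747, 0.0085]), np.float64(0.0008)] [0.0084 0.008  0.0155 0.0105 0.0086 0.0111 0.0136 0.0098 0.0109]
```

Both views agree to within a few mm: stone tops read about 36 mm and pad tops about 12 mm by depth. The triangulated heights are about 3 mm low. The red block is at the -y end, so white goes at y≈-0.08 and green at y≈0.175. Next I'll work out the moves.

```bash
cat > mv.py <<'E'
import sys,numpy as np
from scipy.spatial.transform import Rotation as R
from cell import *
# offset +2,+1 mm: mean of the two views
ST=dict(white=(.4437,.2656),pink=(.4308,.0847),blue=(.4374,-.0716),green=(.4378,-.2903))
PD=dict(white=(.632,-.0793),pink=(.6345,.0057),blue=(.6373,.0904),green=(.6402,.1752))
def to(x,y,z,yaw=0):
    s=observe();r=R.from_euler('xyz',s['tool_rot'],degrees=True)
    d=r.inv().apply(np.array([x,y,z])-s['tcp_pos'])*100
    print("tool cm",d.round(2),"roll",round((s['tool_rot'][2]-yaw+180)%360-180,2),"| t",round(s['t'],2),s['tcp_pos'].round(4),s['tool_rot'].round(1),"w",round(s['width'],4),"F",s['contact_force'].round(1),"j",s['joint_positions'].round(0))
if __name__=="__main__":
    a=sys.argv
    xy=(ST if a[1]=="s" else PD)[a[2]]
    to(*xy,float(a[3]))
E
python3 - <<'E'
from h import *
T=dict(np.load("pics/top0.npz"));C=cloud(T);v=T["range_z"]>0
for nm,(r,c) in dict(rack=(slice(90,260),slice(0,80)),brush=(slice(250,310),slice(80,150))).items():
    p=C[r,c][v[r,c]];p=p[p[:,2]>.02];print(nm,p.min(0).round(3),p.max(0).round(3))
E
python3 mv.py s white 0.2
```

```text
rack [0.38 0.49 0.02] [0.78  0.639 0.117]
brush [0.239 0.303 0.02 ] [0.375 0.457 0.026]
tool cm [-22.72  29.86   3.08] roll 66.17 | t 0.1 [0.2624 0.5941 0.2304] [1.80e+02 1.00e-01 6.62e+01] w 0.0854 F [ 0.1  0.9 -0.2] j [-69.  27.  -1.  92.   0.  61.  -3.]
```

Call:
send_rows(targets="-2.5 3.3 0.3 7.3 1;-5 6.6 0.7 14.6 1;-7.5 9.9 1 22 1;-10 13.2 1.3 29 1;-12.5 16.5 1.7 36.5 1;-15 19.8 2 44 1;-17.5 23 2.3 51 1;-20 26.3 2.7 58 1;-22.7 29.9 3.1 66.2 1;-22.7 29.9 3.1 66.2 1;-22.7 29.9 3.1 66.2 1;-22.7 29.9 3.1 66.2 1")

```text
t: 1.3
tcp_pos: [0.4436, 0.2667, 0.1997]
tool_rot: [179.9, 0.1, 0.1]
contact_force: [0.1, -0.1, 1.2]
width: 0.0855
```

```bash
python3 mv.py s white 0.06
```

```text
tool cm [ 0.03  0.09 13.97] roll 0.1 | t 1.3 [0.4436 0.2667 0.1997] [1.799e+02 1.000e-01 1.000e-01] w 0.0855 F [ 0.1 -0.1  1.2] j [-51.  16.  19. 113.  -7.  52. -28.]
```

Call:
send_rows(targets="0 0 4 0 1;0 0.1 8 0 1;0 0.1 12 0 1;0 0.1 15 0 1;0 0.1 17 0 1;0 0.1 18.5 0 1;0 0.1 19.2 0 1;0 0.1 19.5 0 1;0 0.1 19.5 0 1;0 0.1 19.5 0 1", newtons=40)

```text
t: 2.3
tcp_pos: [0.4439, 0.266, 0.0056]
tool_rot: [180.0, -0.0, 0.1]
contact_force: [-0.4, -0.1, -0.8]
width: 0.0854
```

```bash
python3 mv.py s white 0.004; python3 -c "
from cell import *;import cv2
c=capture('scene');cv2.imwrite('pics/w1.png',cv2.resize(c['frame'][80:300,250:510,::-1],None,fx=2.5,fy=2.5))"
```

```text
tool cm [-0.02  0.04  0.16] roll 0.11 | t 2.3 [0.4439 0.266  0.0056] [ 1.8e+02 -0.0e+00  1.0e-01] w 0.0854 F [-0.4 -0.1 -0.8] j [-45.  35.  13. 118. -15.  28. -21.]
```

View pics/w1.png

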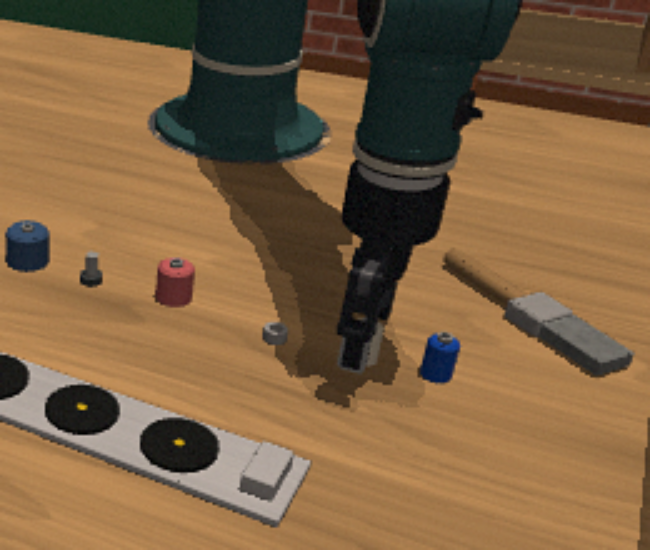

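The gripper straddles the white stone at crop (375,345) and is clear of the blue one. Now I'll close it.

Call:
send_rows(targets="0 0 0.1 0 -1;0 0 0.1 0 -1;0 0 0.1 0 -1;0 0 0.1 0 -1;0 0 0.1 0 -1;0 0 0.1 0 -1;0 0 0.1 0 -1;0 0 0.1 0 -1;0 0 0.1 0 -1;0 0 0.1 0 -1", newtons=40)

```text
t: 3.35
tcp_pos: [0.4439, 0.2659, 0.0048]
tool_rot: [-180.0, -0.0, 0.1]
contact_force: [-1.9, 0.0, 5.3]
width: 0.0248
```

Call:
send_rows(targets="0 0 -1 0 -1;0 0 -3 0 -1;0 0 -6 0 -1;0 0 -9 0 -1;0 0 -9 0 -1;0 0 -9 0 -1")

```text
t: 3.95
tcp_pos: [0.4441, 0.2663, 0.0956]
tool_rot: [-179.9, -0.1, 0.1]
contact_force: [-0.5, 0.4, -0.4]
width: 0.025
```

```bash
python3 mv.py p white 0.08; python3 -c "
from cell import *;import cv2
c=capture('scene');cv2.imwrite('pics/w2.png',cv2.resize(c['frame'][80:300,250:510,::-1],None,fx=2.5,fy=2.5))"
```

```text
tool cm [18.72 34.6   1.54] roll 0.12 | t 3.95 [0.4441 0.2663 0.0956] [-1.799e+02 -1.000e-01  1.000e-01] w 0.025 F [-0.5  0.4 -0.4] j [-48.  25.  17. 117. -11.  39. -24.]
```

View pics/w2.png

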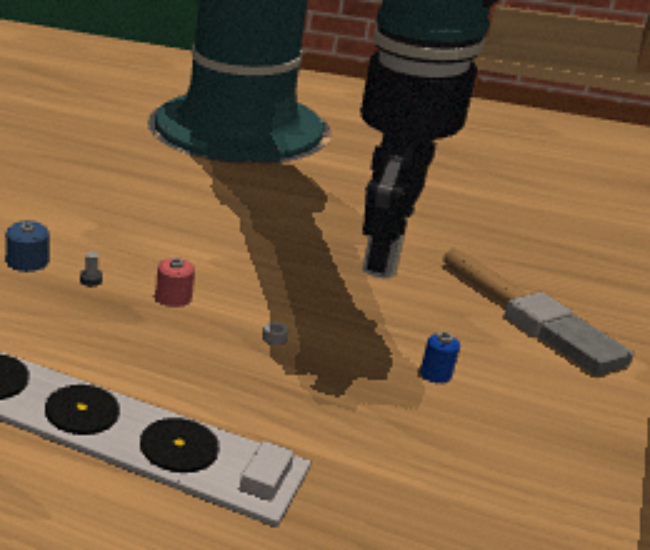

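White is held at 25 mm width and the spot is empty. Now I'll carry it to the pad.

Call:
send_rows(targets="0.8 1.5 0 0 -1;2.5 4.5 0 0 -1;4.5 8.3 0 0 -1;6.5 12 0 0 -1;8.6 16 0 0 -1;10.7 20 0 0 -1;12.8 24 0 0 -1;15 28 0 0 -1;17 31.5 0.5 0 -1;18.3 33.8 1 0 -1;18.7 34.6 1.5 0 -1;18.7 34.6 1.5 0 -1")

```text
t: 5.2
tcp_pos: [0.6297, -0.0809, 0.0773]
tool_rot: [180.0, 0.2, -0.0]
contact_force: [-0.0, 0.4, -1.3]
width: 0.0245
```

```bash
python3 mv.py p white 0.018
```

```text
tool cm [ 0.26 -0.16  5.93] roll -0.01 | t 5.2 [ 0.6297 -0.0809  0.0773] [180.    0.2  -0. ] w 0.0245 F [-0.   0.4 -1.3] j [ -9.  37.  18. 101. -15.  45.  16.]
```

Call:
send_rows(targets="0.2 -0.2 2 0 -1;0.2 -0.2 4 0 -1;0.2 -0.2 5.2 0 -1;0.2 -0.2 5.7 0 -1;0.2 -0.2 5.9 0 -1;0.2 -0.2 5.95 0 -1;0.2 -0.2 5.95 0 -1")

```text
t: 5.9
tcp_pos: [0.632, -0.0789, 0.0186]
tool_rot: [180.0, 0.2, -0.0]
contact_force: [0.6, 0.0, -0.3]
width: 0.0245
```

```bash
python3 mv.py p white 0.017;python3 -c "
from cell import *;import cv2
c=capture('scene');cv2.imwrite('pics/w3.png',cv2.resize(c['frame'][120:300,130:390,::-1],None,fx=3,fy=3))"
```

```text
tool cm [0.01 0.04 0.16] roll -0.01 | t 5.9 [ 0.632  -0.0789  0.0186] [180.    0.2  -0. ] w 0.0245 F [ 0.6  0.  -0.3] j [ -8.  42.  16. 101. -17.  40.  18.]
```

View pics/w3.png

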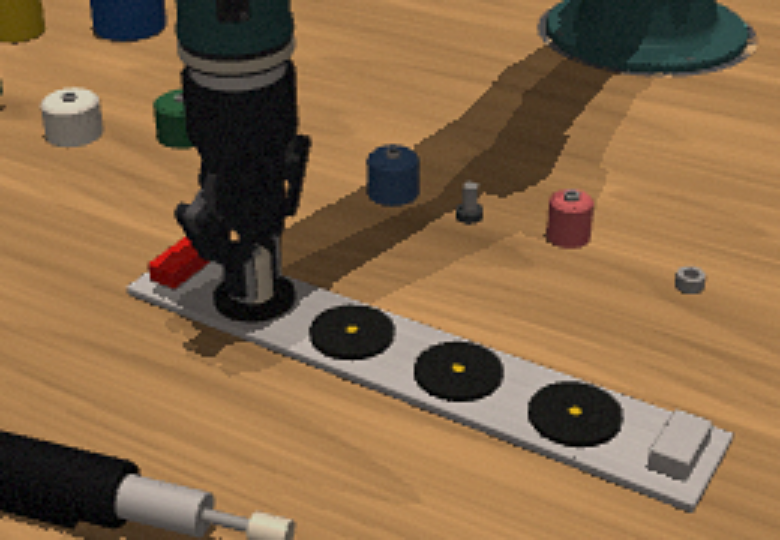

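White is over the pad beside the red block, at crop (255,285). I'll lower it a touch, release and rise.

Call:
send_rows(targets="0 0 0.1 0 -1;0 0 0.15 0 -1;0 0 0.15 0 -1;0 0 0.15 0 -0.2;0 0 0.15 0 0.2;0 0 0.15 0 0.2;0 0 0.15 0 0.2;0 0 0.15 0 0.2;0 0 -2 0 0.2;0 0 -5 0 0.2;0 0 -8 0 0.5;0 0 -8 0 1")

```text
t: 7.15
tcp_pos: [0.6352, -0.0794, 0.1031]
tool_rot: [180.0, -0.3, -0.0]
contact_force: [0.4, -0.6, 0.2]
width: 0.0766
```

```bash
python3 mv.py s pink 0.1
```

```text
tool cm [-20.45 -16.41   0.19] roll -0.02 | t 7.15 [ 0.6352 -0.0794  0.1031] [180.   -0.3  -0. ] w 0.0766 F [ 0.4 -0.6  0.2] j [-10.  35.  19. 100. -14.  47.  16.]
```

Call:
send_rows(targets="-1 -0.8 0 0 1;-3.5 -2.8 0 0 1;-7 -5.6 0 0 1;-10.5 -8.4 0 0 1;-14 -11.2 0 0 1;-17.5 -14 0 0 1;-19.6 -15.8 0 0 1;-20.4 -16.4 0.2 0 1;-20.4 -16.4 0.2 0 1;-20.4 -16.4 0.2 0 1")

```text
t: 8.15
tcp_pos: [0.432, 0.084, 0.0998]
tool_rot: [179.9, -0.3, -0.1]
contact_force: [-0.2, 0.4, 0.8]
width: 0.0853
```

```bash
python3 mv.py s pink 0.0045;python3 -c "
from cell import *;import cv2
c=capture('scene');cv2.imwrite('pics/w4.png',cv2.resize(c['frame'][120:300,130:390,::-1],None,fx=3,fy=3))"
```

```text
tool cm [-0.17 -0.08  9.53] roll -0.05 | t 8.15 [0.432  0.084  0.0998] [ 1.799e+02 -3.000e-01 -1.000e-01] w 0.0853 F [-0.2  0.4  0.8] j [-32.  19.  19. 127. -10.  35.  -6.]
```

View pics/w4.png

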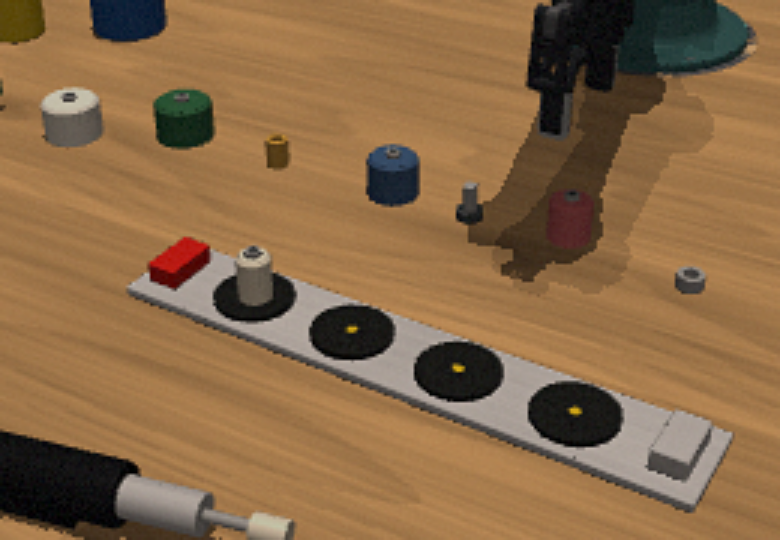

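White stands in the middle of the pad, at crop (255,275). Now I'll lower onto pink.

Call:
send_rows(targets="-0.1 -0.1 3 0 1;-0.15 -0.1 6 0 1;-0.15 -0.1 8 0 1;-0.15 -0.1 9.2 0 1;-0.15 -0.1 9.5 0 1;-0.15 -0.1 9.5 0 1;-0.15 -0.1 9.5 0 -1;-0.15 -0.1 9.5 0 -1;-0.15 -0.1 9.5 0 -1;-0.15 -0.1 9.5 0 -1;-0.15 -0.1 9.5 0 -1;-0.15 -0.1 9.5 0 -1")

```text
t: 9.4
tcp_pos: [0.4317, 0.0849, 0.0056]
tool_rot: [180.0, -0.4, -0.1]
contact_force: [-1.1, -0.1, 7.7]
width: 0.034
```

Call:
send_rows(targets="0 0 0 0 -1;0 0 0 0 -1;0 0 0 0 -1;0 0 0 0 -1")

```text
t: 9.8
tcp_pos: [0.4317, 0.085, 0.0056]
tool_rot: [180.0, -0.4, -0.1]
contact_force: [-0.2, -0.1, 1.0]
width: 0.0336
```

Call:
send_rows(targets="0 0 -1 0 -1;0 0 -3 0 -1;0 0 -6 0 -1;0 0 -9 0 -1;0 0 -9 0 -1;0 0 -9 0 -1")

```text
t: 10.4
tcp_pos: [0.4314, 0.0854, 0.0964]
tool_rot: [-180.0, -0.5, -0.1]
contact_force: [-0.1, -0.2, -1.2]
width: 0.0335
```

```bash
python3 mv.py p pink 0.08;python3 -c "
from cell import *;import cv2
c=capture('scene');cv2.imwrite('pics/w5.png',cv2.resize(c['frame'][120:300,130:390,::-1],None,fx=3,fy=3))"
```

```text
tool cm [20.31  7.94  1.81] roll -0.08 | t 10.4 [0.4314 0.0854 0.0964] [-1.8e+02 -5.0e-01 -1.0e-01] w 0.0335 F [-0.1 -0.2 -1.2] j [-32.  19.  19. 128. -11.  34.  -5.]
```

View pics/w5.png

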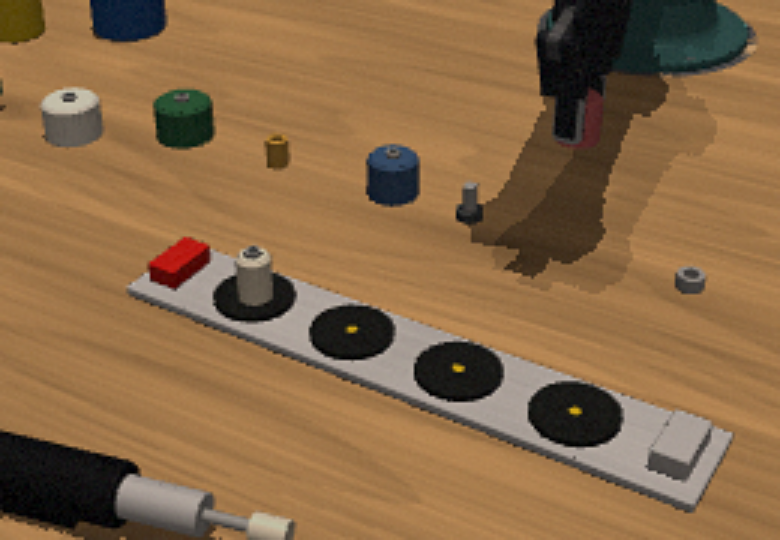

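Pink is held, seen at crop (580,120). Now I'll carry it.

Call:
send_rows(targets="1 0.4 0 0 -1;3.5 1.4 0 0 -1;7 2.8 0 0 -1;10.5 4.2 0 0 -1;14 5.5 0 0 -1;17.5 6.9 0.5 0 -1;19.5 7.7 1 0 -1;20.3 7.95 1.8 0 -1;20.3 7.95 1.8 0 -1;20.3 7.95 1.8 0 -1")

```text
t: 11.45
tcp_pos: [0.632, 0.0058, 0.0776]
tool_rot: [180.0, -0.2, -0.1]
contact_force: [-0.3, 0.8, -0.2]
width: 0.0337
```

```bash
python3 mv.py p pink 0.0185
```

```text
tool cm [0.23 0.01 5.91] roll -0.05 | t 11.45 [0.632  0.0058 0.0776] [ 1.8e+02 -2.0e-01 -1.0e-01] w 0.0337 F [-0.3  0.8 -0.2] j [-17.  36.  18. 102. -15.  45.   9.]
```

Call:
send_rows(targets="0.2 0 2 0 -1;0.2 0 4 0 -1;0.2 0 5.2 0 -1;0.2 0 5.7 0 -1;0.2 0 5.9 0 -1;0.2 0 5.95 0 -1;0.2 0 5.95 0 -1")

```text
t: 12.15
tcp_pos: [0.6347, 0.0058, 0.0189]
tool_rot: [180.0, -0.2, -0.1]
contact_force: [0.1, -0.1, -0.5]
width: 0.0339
```

```bash
python3 mv.py p pink 0.0175
```

```text
tool cm [-0.02  0.01  0.14] roll -0.06 | t 12.15 [0.6347 0.0058 0.0189] [ 1.8e+02 -2.0e-01 -1.0e-01] w 0.0339 F [ 0.1 -0.1 -0.5] j [-16.  41.  16. 102. -17.  39.  10.]
```

Call:
send_rows(targets="0 0 0.1 0 -1;0 0 0.1 0 -1;0 0 0.1 0 -1;0 0 0.1 0 0;0 0 0.1 0 0.4;0 0 0.1 0 0.4;0 0 0.1 0 0.4;0 0 0.1 0 0.4;0 0 -2 0 0.4;0 0 -5 0 0.4;0 0 -8 0 0.6;0 0 -8 0 1")

```text
t: 13.35
tcp_pos: [0.6374, 0.0056, 0.1033]
tool_rot: [-180.0, -0.7, -0.1]
contact_force: [0.1, -0.2, 1.0]
width: 0.0807
```

```bash
python3 mv.py s blue 0.1
```

```text
tool cm [-19.99   7.75   0.08] roll -0.06 | t 13.35 [0.6374 0.0056 0.1033] [-1.8e+02 -7.0e-01 -1.0e-01] w 0.0807 F [ 0.1 -0.2  1. ] j [-17.  34.  19. 101. -15.  47.   8.]
```

Call:
send_rows(targets="-1 0.4 0 0 1;-3.5 1.4 0 0 1;-7 2.7 0 0 1;-10.5 4.1 0 0 1;-14 5.4 0 0 1;-17.5 6.8 0 0 1;-19.3 7.5 0 0 1;-20 7.75 0 0 1;-20 7.75 0 0 1;-20 7.75 0 0 1")

```text
t: 14.35
tcp_pos: [0.4382, -0.0713, 0.1008]
tool_rot: [-180.0, -0.7, -0.0]
contact_force: [0.8, -0.4, -1.0]
width: 0.0852
```

```bash
python3 mv.py s blue 0.0045;python3 -c "
from cell import *;import cv2
c=capture('scene');cv2.imwrite('pics/w6.png',cv2.resize(c['frame'][120:300,130:390,::-1],None,fx=3,fy=3))"
```

```text
tool cm [-0.21  0.03  9.63] roll -0.03 | t 14.35 [ 0.4382 -0.0713  0.1008] [-180.    -0.7   -0. ] w 0.0852 F [ 0.8 -0.4 -1. ] j [-13.  19.  21. 127. -12.  35.  17.]
```

View pics/w6.png

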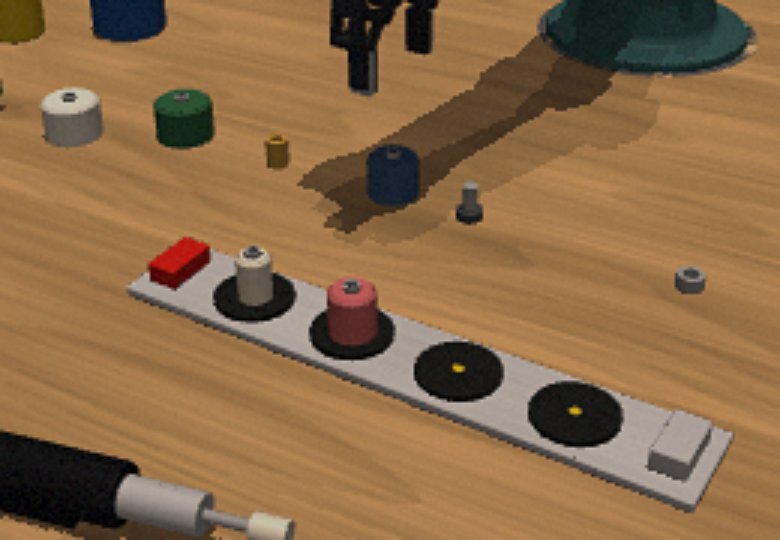

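Pink stands on the second pad at crop (352,315). Blue is next.

Call:
send_rows(targets="-0.1 0 3 0 1;-0.2 0 6 0 1;-0.2 0 8 0 1;-0.2 0 9.2 0 1;-0.2 0 9.55 0 1;-0.2 0 9.55 0 1;-0.2 0 9.55 0 -1;-0.2 0 9.55 0 -1;-0.2 0 9.55 0 -1;-0.2 0 9.55 0 -1;-0.2 0 9.55 0 -1;-0.2 0 9.55 0 -1")

```text
t: 15.6
tcp_pos: [0.438, -0.0711, 0.0062]
tool_rot: [-180.0, -0.8, -0.0]
contact_force: [-1.6, 0.2, 8.4]
width: 0.043
```

Call:
send_rows(targets="0 0 0 0 -1;0 0 0 0 -1;0 0 0 0 -1")

```text
t: 15.9
tcp_pos: [0.438, -0.0711, 0.0063]
tool_rot: [-180.0, -0.8, -0.0]
contact_force: [0.7, 0.6, -0.9]
width: 0.0426
```

Call:
send_rows(targets="0 0 -1 0 -1;0 0 -3 0 -1;0 0 -6 0 -1;0 0 -9 0 -1;0 0 -9 0 -1;0 0 -9 0 -1")

```text
t: 16.5
tcp_pos: [0.4371, -0.0708, 0.0969]
tool_rot: [-179.9, -0.9, 0.0]
contact_force: [-0.8, 0.6, -1.3]
width: 0.0426
```

```bash
python3 mv.py p blue 0.11;python3 -c "
from cell import *;import cv2
c=capture('scene');cv2.imwrite('pics/w7.png',cv2.resize(c['frame'][120:300,130:390,::-1],None,fx=3,fy=3))"
```

```text
tool cm [ 20.05 -16.12  -0.97] roll 0.02 | t 16.5 [ 0.4371 -0.0708  0.0969] [-179.9   -0.9    0. ] w 0.0426 F [-0.8  0.6 -1.3] j [-13.  19.  21. 128. -13.  34.  17.]
```

View pics/w7.png

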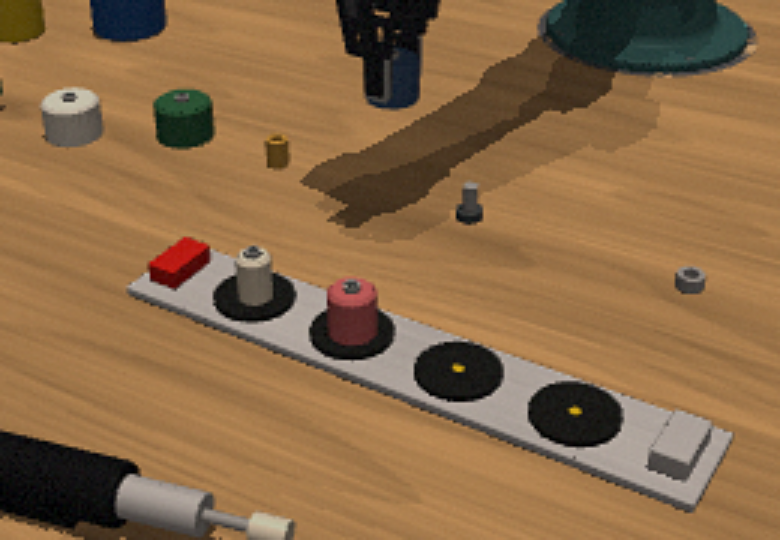

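Blue is held at crop (395,75). Now I'll carry it at z≈0.107, above the placed stones.

Call:
send_rows(targets="1 -0.8 -0.3 0 -1;3.5 -2.8 -0.7 0 -1;6.5 -5.2 -1 0 -1;9.5 -7.6 -1 0 -1;12.5 -10 -1 0 -1;15.5 -12.4 -1 0 -1;18.2 -14.6 -1 0 -1;19.6 -15.8 -1 0 -1;20.1 -16.1 -1 0 -1;20.1 -16.1 -1 0 -1;20.1 -16.1 -1 0 -1")

```text
t: 17.65
tcp_pos: [0.636, 0.0891, 0.1082]
tool_rot: [-180.0, -0.7, -0.1]
contact_force: [0.3, -0.3, -1.7]
width: 0.043
```

```bash
python3 mv.py p blue 0.019
```

```text
tool cm [ 0.03 -0.13  8.92] roll -0.05 | t 17.65 [0.636  0.0891 0.1082] [-1.8e+02 -7.0e-01 -1.0e-01] w 0.043 F [ 0.3 -0.3 -1.7] j [-25.  34.  19. 100. -15.  48.   1.]
```

Call:
send_rows(targets="0.05 -0.1 3 0 -1;0.05 -0.1 6 0 -1;0.05 -0.1 7.8 0 -1;0.05 -0.1 8.6 0 -1;0.05 -0.1 8.9 0 -1;0.05 -0.1 8.95 0 -1;0.05 -0.1 8.95 0 -1")

```text
t: 18.35
tcp_pos: [0.6384, 0.0901, 0.0199]
tool_rot: [-180.0, -0.8, -0.1]
contact_force: [0.3, -0.7, -1.1]
width: 0.0432
```

```bash
python3 mv.py p blue 0.018
```

```text
tool cm [-0.12 -0.03  0.19] roll -0.06 | t 18.35 [0.6384 0.0901 0.0199] [-1.8e+02 -8.0e-01 -1.0e-01] w 0.0432 F [ 0.3 -0.7 -1.1] j [-23.  42.  17. 101. -18.  39.   3.]
```

Call:
send_rows(targets="-0.1 0 0.1 0 -1;-0.1 0 0.15 0 -1;-0.1 0 0.15 0 -1;-0.1 0 0.15 0 0.2;-0.1 0 0.15 0 0.6;-0.1 0 0.15 0 0.6;-0.1 0 0.15 0 0.6;-0.1 0 0.15 0 0.6;-0.1 0 -2 0 0.6;-0.1 0 -5 0 0.6;-0.1 0 -8 0 0.8;-0.1 0 -8 0 1")

```text
t: 19.55
tcp_pos: [0.6394, 0.0902, 0.1044]
tool_rot: [-179.9, -1.2, -0.1]
contact_force: [0.6, -0.4, 0.0]
width: 0.0855
```

```bash
python3 mv.py s green 0.12;python3 -c "
from cell import *;import cv2
c=capture('scene');cv2.imwrite('pics/w8.png',cv2.resize(c['frame'][120:300,130:390,::-1],None,fx=3,fy=3))"
```

```text
tool cm [-20.07  38.08  -2.07] roll -0.08 | t 19.55 [0.6394 0.0902 0.1044] [-1.799e+02 -1.200e+00 -1.000e-01] w 0.0855 F [ 0.6 -0.4  0. ] j [-25.  35.  19. 100. -15.  47.   1.]
```

View pics/w8.png

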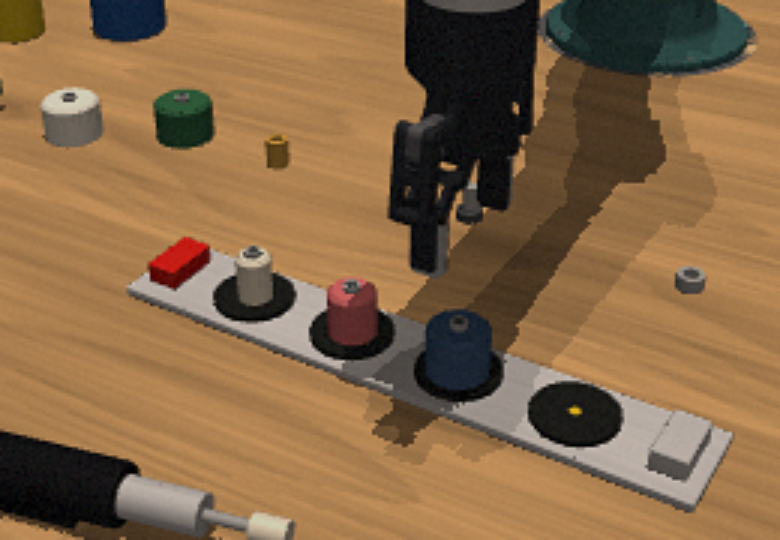

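Blue stands on the third pad at crop (458,350). Now the green one.

Call:
send_rows(targets="-1.2 1.8 -1 0 1;-3.5 5.8 -2 0 1;-5.6 10 -2 0 1;-7.7 14.2 -2 0 1;-9.8 18.4 -2 0 1;-12 22.6 -2 0 1;-14.2 26.8 -2 0 1;-16.4 31 -2 0 1;-18.5 35 -2 0 1;-20 37.5 -2 0 1;-20.1 38.1 -2 0 1;-20.1 38.1 -2 0 1")

```text
t: 20.8
tcp_pos: [0.4355, -0.2912, 0.1174]
tool_rot: [-179.9, -1.0, -0.2]
contact_force: [-0.4, -0.4, -0.4]
width: 0.0851
```

```bash
python3 mv.py s green 0.0045;python3 -c "
from cell import *;import cv2
c=capture('scene');cv2.imwrite('pics/w9.png',cv2.resize(c['frame'][60:300,70:390,::-1],None,fx=2.5,fy=2.5))"
```

```text
tool cm [ 0.04 -0.07 11.29] roll -0.2 | t 20.8 [ 0.4355 -0.2912  0.1174] [-179.9   -1.    -0.2] w 0.0851 F [-0.4 -0.4 -0.4] j [ 12.  24.  23. 116. -15.  41.  44.]
```

View pics/w9.png

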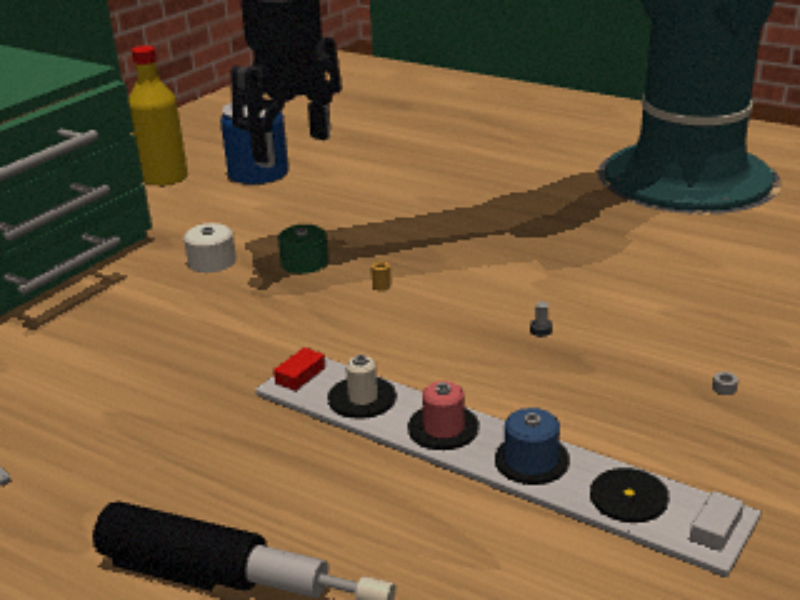

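The jaws are over the green stone at crop (303,248), and the white look-alike at (210,247) is clear. Now I'll lower and grip.

Call:
send_rows(targets="0.05 0 3 0 1;0.05 -0.05 6 0 1;0.05 -0.05 8.5 0 1;0.05 -0.05 10.2 0 1;0.05 -0.05 11 0 1;0.05 -0.05 11.2 0 1;0.05 -0.05 11.2 0 1;0.05 -0.05 11.2 0 -1;0.05 -0.05 11.2 0 -1;0.05 -0.05 11.2 0 -1;0.05 -0.05 11.2 0 -1;0.05 -0.05 11.2 0 -1", newtons=50)

```text
t: 22.05
tcp_pos: [0.4391, -0.2893, 0.0065]
tool_rot: [-179.9, -1.1, -0.1]
contact_force: [-1.2, 1.3, 6.3]
width: 0.0513
```

Call:
send_rows(targets="0 0 0 0 -1;0 0 0 0 -1;0 0 0 0 -1")

```text
t: 22.35
tcp_pos: [0.4391, -0.2893, 0.0066]
tool_rot: [-179.9, -1.1, -0.1]
contact_force: [0.1, -0.5, 0.4]
width: 0.0515
```

Call:
send_rows(targets="0 0 -1 0 -1;0 0 -3 0 -1;0 0 -6 0 -1;0 0 -10 0 -1;0 0 -10 0 -1;0 0 -10 0 -1")

```text
t: 22.95
tcp_pos: [0.4378, -0.2895, 0.1076]
tool_rot: [-179.9, -1.2, -0.1]
contact_force: [-0.4, 1.0, -1.6]
width: 0.0513
```

```bash
python3 mv.py p green 0.12;python3 -c "
from cell import *;import cv2
c=capture('scene');cv2.imwrite('pics/w10.png',cv2.resize(c['frame'][60:300,70:390,::-1],None,fx=2.5,fy=2.5))"
```

```text
tool cm [ 20.22 -46.49  -0.73] roll -0.06 | t 22.95 [ 0.4378 -0.2895  0.1076] [-1.799e+02 -1.200e+00 -1.000e-01] w 0.0513 F [-0.4  1.  -1.6] j [ 11.  25.  23. 117. -16.  40.  45.]
```

View pics/w10.png

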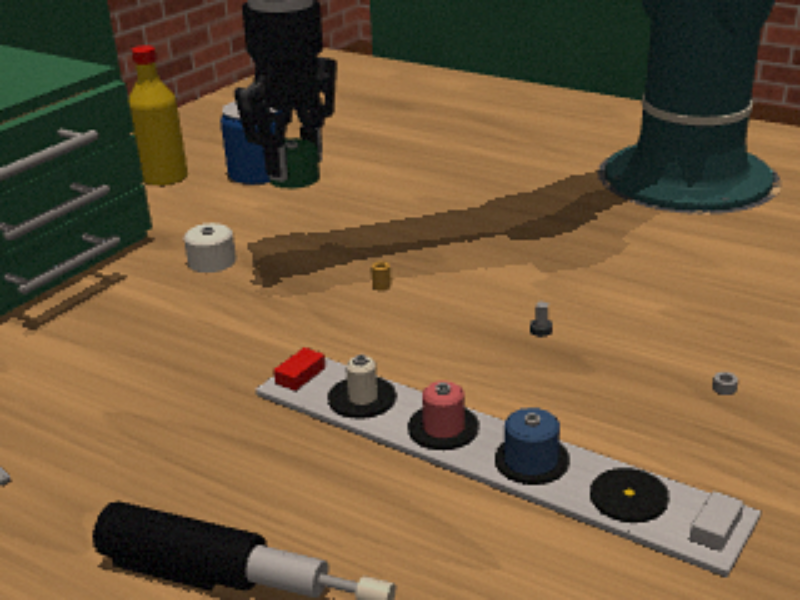

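Green is held at crop (297,163). I'll carry it in front of the row first, then out.

Call:
send_rows(targets="0 -1 -0.3 0 -1;0 -4 -0.7 0 -1;0.5 -8 -0.8 0 -1;1 -12 -0.8 0 -1;2 -16.5 -0.8 0 -1;3 -21 -0.8 0 -1;4 -25.5 -0.8 0 -1;6 -30 -0.8 0 -1;8 -34.5 -0.8 0 -1;10.5 -38.5 -0.8 0 -1;13 -41.5 -0.8 0 -1;15 -43.5 -0.8 0 -1")

```text
t: 24.2
tcp_pos: [0.5866, 0.15, 0.117]
tool_rot: [-179.8, -0.9, 0.2]
contact_force: [-0.0, -0.7, -1.7]
width: 0.0516
```

```bash
python3 mv.py p green 0.1
```

```text
tool cm [ 5.34 -2.5   1.79] roll 0.18 | t 24.2 [0.5866 0.15   0.117 ] [-179.8   -0.9    0.2] w 0.0516 F [-0.  -0.7 -1.7] j [-32.  30.  19. 105. -13.  46.  -6.]
```

Call:
send_rows(targets="2 -1 0.3 0 -1;4 -2 1 0 -1;5.2 -2.4 1.6 0.2 -1;5.3 -2.5 1.8 0.2 -1;5.3 -2.5 1.8 0.2 -1;5.3 -2.5 1.8 0.2 -1")

```text
t: 24.8
tcp_pos: [0.6385, 0.1748, 0.0993]
tool_rot: [-179.8, -0.8, -0.0]
contact_force: [-0.3, -0.9, -1.1]
width: 0.0515
```

```bash
python3 mv.py p green 0.02
```

```text
tool cm [ 0.06 -0.02  7.93] roll -0.04 | t 24.8 [0.6385 0.1748 0.0993] [-179.8   -0.8   -0. ] w 0.0515 F [-0.3 -0.9 -1.1] j [-31.  37.  18.  97. -14.  48.  -7.]
```

Call:
send_rows(targets="0.05 0 3 0 -1;0.05 0 5.5 0 -1;0.05 0 7 0 -1;0.05 0 7.7 0 -1;0.05 0 7.9 0 -1;0.05 0 7.95 0 -1;0.05 0 7.95 0 -1")

```text
t: 25.5
tcp_pos: [0.6409, 0.1752, 0.021]
tool_rot: [-179.8, -0.9, -0.0]
contact_force: [-0.6, 0.2, -1.3]
width: 0.0516
```

```bash
python3 mv.py p green 0.0185
```

```text
tool cm [-0.08  0.    0.25] roll -0.04 | t 25.5 [0.6409 0.1752 0.021 ] [-179.8   -0.9   -0. ] w 0.0516 F [-0.6  0.2 -1.3] j [-30.  43.  16.  98. -17.  41.  -5.]
```

Call:
send_rows(targets="-0.1 0 0.15 0 -1;-0.1 0 0.2 0 -1;-0.1 0 0.2 0 -1;-0.1 0 0.2 0 0.5;-0.1 0 0.2 0 0.9;-0.1 0 0.2 0 0.9;-0.1 0 0.2 0 0.9;-0.1 0 0.2 0 0.9;-0.1 0 -2 0 0.9;-0.1 0 -6 0 1;-0.1 0 -10 0 1;-0.1 0 -12 0 1")

```text
t: 26.7
tcp_pos: [0.6398, 0.175, 0.1448]
tool_rot: [-179.7, -1.2, -0.1]
contact_force: [-0.3, 0.0, 0.5]
width: 0.0851
```

Call:
send_rows(targets="-3 -1 -3 0 1;-7 -3 -5 0 1;-11 -5 -7 0 1;-15 -7 -8 0 1;-18 -8 -8 0 1;-20 -9 -8 0 1;-20 -9 -8 0 1;-20 -9 -8 0 1")

```text
t: 27.5
tcp_pos: [0.4385, 0.265, 0.2215]
tool_rot: [-179.7, -1.2, -0.0]
contact_force: [0.2, -0.3, 0.3]
width: 0.0855
```

```bash
python3 - <<'E'
from h import *;from cell import *
T=capture("top");S=capture("scene")
cv2.imwrite('pics/f_s.png',cv2.resize(S['frame'][120:300,130:390,::-1],None,fx=3,fy=3))
cv2.imwrite('pics/f_t.png',cv2.resize(T['frame'][120:260,120:340,::-1],None,fx=3.5,fy=3.5))
C=cloud(T);PD=dict(white=(.6297,-.0801),pink=(.6323,.005),blue=(.635,.0894),green=(.6379,.1744))
for n,(x,y) in PD.items():
    m=(T["range_z"]>0)&(np.hypot(C[...,0]-x,C[...,1]-y)<.042)&(C[...,2]>.042)&(C[...,2]<.06)
    p=C[m];u=np.argwhere(m)[:,::-1].mean(0);X=P(T,*u,.048)
    A=np.c_[p[:,:2],np.ones(len(p))];k=np.linalg.lstsq(A,p[:,2],rcond=None)[0]
    print(n,len(p),"off mm",((X[:2]-[x,y])*1000).round(1),"top z",np.median(p[:,2]).round(4),"plane slope",k[:2].round(3))
s=observe();print(s['t'],s['tcp_pos'],s['contact_force'])
E
```

```text
white 80 off mm [1.9 1.4] top z 0.0487 plane slope [ 0.09  -0.003]
pink 142 off mm [2.3 0.3] top z 0.0481 plane slope [ 0.019 -0.005]
blue 223 off mm [ 2.3 -1.1] top z 0.0482 plane slope [0.009 0.003]
green 320 off mm [ 1.4 -3. ] top z 0.0478 plane slope [-0.018  0.008]
27.6 [0.43936657 0.26422822 0.22134312] [ 0.11658067 -0.46759    -0.31305411]
```

View pics/f_s.png

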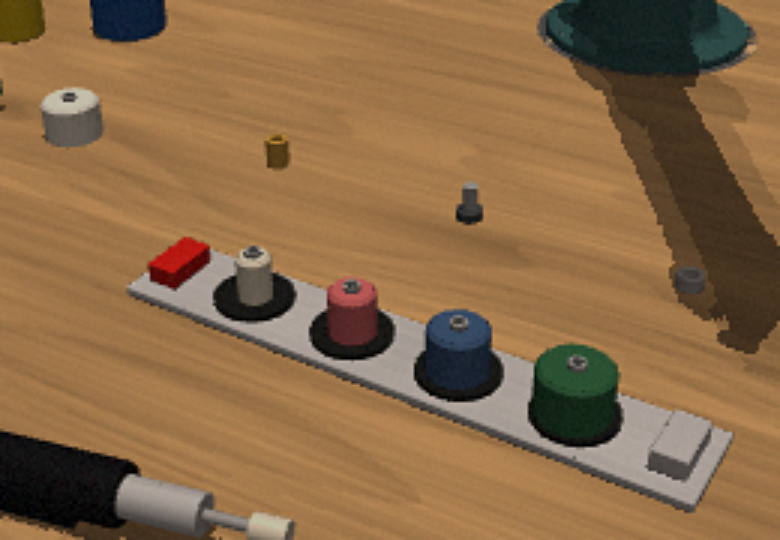

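View pics/f_t.png

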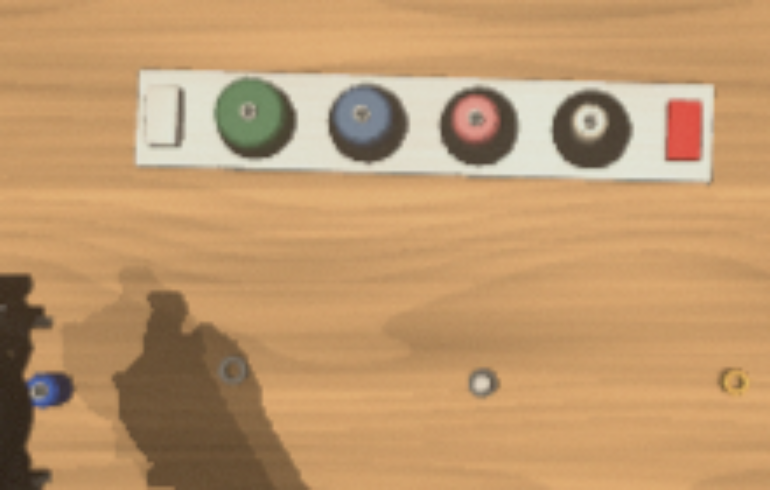

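All four stand centred within about 3 mm, with tops at 48 mm (12 mm pad + 36 mm stone). White's fitted slope of 0.09 comes from only 80 noisy pixels, and it looks upright in the scene view. I'm handing in.

```bash
python3 -c "
from cell import *
print(close_job())"
```

```text
the job is handed in; nothing more can be done
None
```

I placed the four stones and handed the job in at about 28 s. From the red block they run white, pink, blue, green. The gripper was open and well clear of everything, and I left the look-alikes and loose parts alone.

- **Position:** in the last top view each stone was within about 3.5 mm of its pad centre.
- **Height:** stone tops read 47.8–48.7 mm, against the expected 48 mm, so all four are resting on the pads.
- **Upright:** the plane fits on the pink, blue and green tops sloped about 0.02 or less. The fit on white gave 0.09, close to the 0.1 limit. That one rests on only 80 noisy pixels including the sleeve. I put it down to noise because white stands upright in the scene view, but I did not re-measure it.
- **Camera disagreement:** the two cameras differed by about 4–5 mm in x and 1–4 mm in y, and triangulated heights came out about 3 mm low compared with the depth readings. I used the mean of the two views for the moves.

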